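# Load a tape spindle and cap it

### The job

A roll of labels already hangs on the horizontal spindle of the dispenser stand. Thread the roll of tape, which stands on edge in one of the two small rests, onto the spindle in front of it, then push the bored end cap well over the free end of the spindle, so that both rolls are kept on. Leave the labels innermost, the tape next, the cap last.

Things in the scene. Friction and masses are not known exactly. Their poses are not given: they have to be found in the camera images.
- spindle_stand: Fixed stand: dark base 100x90x10 mm, aluminium post 26x24, 132 high, and a level steel rod, 12 in diameter, along the stand's own +y, its axis 120 above the bench. Origin: on the bench under the post; z up. The rod runs at x=0 from the post (y=12; 44 mm black disc to y=16) to its free end at y=190. The labels hang near the post; y=60 to 190 starts empty.
- tape_roll: Amber tape roll: ring, outer diameter 62 mm, 19 thick, hole 36, about 60 g. Origin: hole's centre at one flat face; the ring spans z=0 to 19 along its own z, the hole's axis. Stands on edge in a grey V rest (54x46, under 20 high), axis level, 38 above the bench, z roughly as the rod points. Grip across its diameter or rim. Hangs with its centre 12 below the rod's axis.
- end_cap: Loose grey plastic block, 44 (x) x 36 (y) x 50 (z) mm, about 80 g, upright on the bench. Origin: centre of its underside. Blind bore, 26 in diameter, 30 deep, in its -y face, bore axis along y, 25 above the underside; +y face closed, with a small disc. The open face starts roughly towards the stand. Grip across the 44 mm width. Hangs with its bore axis 7 below the rod's axis.
- label_roll: White roll of labels, 58 mm in diameter, 25 thick, hole 36, already hanging on the rod near the post. Origin: centre of the hole at the face towards the post; its own z is the hole's axis, pointing to the rod's free end. (The solder spool in the other V rest is a bystander.)
Things that resemble listed ones, but are neither listed nor needed, are in the scene too. Of the things like the tape_roll, leave any that is red; of the rest the larger one is meant. What is shaped like the end_cap but green is not meant.

How it is judged:
On the way, in this order (a step that is already met when the one before it is completed fails the run):
1. the tape roll is threaded on the rod (y of tape_roll in the frame of spindle_stand between 0.03 and 0.175 m and x of tape_roll in the frame of spindle_stand between -0.025 and 0.025 m and z of tape_roll in the frame of spindle_stand between 0.095 and 0.132 m and angle between the z axis of tape_roll and the y axis of spindle_stand, either way round below 0.7 rad), for 0.2 s.
2. the end cap is over the end of the rod, at least 12 mm on (y of end_cap in the frame of spindle_stand between 0.17 and 0.196 m and x of end_cap in the frame of spindle_stand between -0.018 and 0.018 m and z of end_cap in the frame of spindle_stand between 0.078 and 0.106 m), for 0.2 s.
At the end, for the whole second after the job is handed in: The tape roll hangs on the rod (axis within 40 degrees of it) between the label roll, still hanging innermost, and the end cap; the cap hangs on the free end with at least 12 mm of rod in its bore; tape and cap are released and at rest (all of step 2 and y of tape_roll in the frame of spindle_stand between 0.03 and 0.19 m and x of tape_roll in the frame of spindle_stand between -0.025 and 0.025 m and z of tape_roll in the frame of spindle_stand between 0.095 and 0.12 m and angle between the z axis of tape_roll and the y axis of spindle_stand, either way round below 0.7 rad and y of label_roll in the frame of spindle_stand between 0 and 0.15 m and z of label_roll in the frame of spindle_stand between 0.095 and 0.12 m and linear speed of each of tape_roll, end_cap below 0.05 m/s); the robot touches nothing.
It also fails if it takes over 61 s, if anything falls off the work surface, if the arm or the gripper's body presses on something with over 40 N, if the wrist force passes 120 N, or if a joint passes its speed limit or range.

### The arm

A 6-joint arm with a two-finger parallel gripper is mounted at the origin on a cart in front of the work surface, level with it; the furniture and walls round the work are solid. World frame = base frame: x ahead of the robot, y to its left, z up, the work surface at z = 0. Lengths are in m, angles in rad, forces in N, time in s.
With the tool pointing down it reaches from about 0.35 to 0.975 m from the base axis. Payload 17.4 kg.
Tool frame: the origin (TCP) lies at the very end of the fingers, on their centre line; the grasp point (between the pads) lies 19 mm behind it; z points along the fingers, y is the line along which they close (so a half turn about z gives the same grasp; the last joint's range is limited). The gripper opens to 85 mm and grips with 20 to 120 N. Pads are 22 mm wide; open, the fingers measure 114 mm over their backs; the gripper's body (76 mm by 85 mm) begins 54 mm behind the grasp point. The pads swing forward as they close: fully open they stand 13 mm farther back than shut.
Start: joints at [1.123, 0.116, 1.442, -0, 1.584, -0.038], TCP at [0.269, 0.619, 0.231] pointing down, gripper open.
Joint ranges: [-2.83, 2.83], [-0.83, 2.19], [0.07, 2.5], [-1.14, 4.28], [0.01, 3], [-2.97, 2.97]. Speed limits (rad/s): [1.89, 1.89, 2.22, 3.14, 3.14, 3.14].

### API

Orientations are given as a unit quaternion [x, y, z, w].
In Python, from workcell import bot gives the robot as it stands. Calls block until the motion is done:
- bot.movep(position, orientation): joint-space move of the TCP to a pose.
- bot.move_linear(position, rotation=None, speed=0.15, contact_N=None): straight line of the TCP; rotation=None keeps the orientation; speed is the mean speed in m/s. With contact_N (N) it stops when the force on the tool has changed by that much, and returns True; else False.
- bot.goto_joints(angles): joint-space move.
- bot.command_gripper(opening, f_grip=None): finger opening in m; f_grip is the grip in N (None keeps the last); returns when the fingers have stopped.
- bot.wait(seconds).
- bot.inverse_kinematics(position, orientation): joint angles nearest the present ones, or None.
- bot.read_state(): the state.
- bot.read_camera(name): name is "side" or "top" or "wrist"; returns the picture (420x560x3 uint8, blue, green, red); there is no depth.
- bot.camera_params(name): a dict with "mtx" (3x3 intrinsics, pixels), "extrinsics" (4x4, takes a point from camera to world coordinates). Camera axes: x right, y up, looking along -z (the intrinsics and any distortion apply to the point x, -y, -z); pixel columns grow to the right and rows downward; lengths in m; the calibration is good to about 2 mm. A picture is of the moment at which its call begins: read the wrist's pose just before it. camera_params takes no time and is no camera call; for the wrist camera it gives the pose at the moment of the call.
A pose or a line that the arm cannot do raises bot.MotionError and nothing moves.
- bot.hand_in(): hands the job in; it is judged then, once.
The state is a dict: "clock": time; "q": joint angles; "joint_vel": joint speeds; "joint_torque": joint torques, N m; "tool_pos": TCP position; "tcp_rot": TCP orientation; "contact_force": force on the tool from outside, world axes, zero at the start; "moment": the same for the moment, N m; "finger_gap": finger opening in m; "gripper_force": force on a finger pad.
Only numpy, scipy, OpenCV 4.12 (cv2) and the standard library are available. Lean on these libraries where they do the work, as an engineer would, in place of code of your own. Each camera call takes 0.05 s, during which the arm holds its last target. There are 200 camera calls.

## Working session

There is one attempt and no reset: what is moved stays moved. The work goes in short steps, each a Python script; the robot and the scene stay as the last script left them, time stands still between calls to the robot, and variables do not carry over. Pictures are saved under pics/ and viewed, at most 10 in all, crops included, and the job is handed in when it is done.

```bash
mkdir -p pics; ls; python3 - <<'E'
from workcell import bot
import cv2, numpy as np
for n in ("side","top"):
    p=bot.camera_params(n); print(n,{k:np.round(np.array(v),4).tolist() for k,v in p.items()})
    cv2.imwrite(f"pics/{n}1.png",bot.read_camera(n))
print(bot.read_state()["clock"],bot.read_state()["tcp_rot"])
E
```

```text
pics
side {'mtx': [[456.3675, 0.0, 289.2912], [0.0, 456.3675, 206.2598], [0.0, 0.0, 1.0]], 'extrinsics': [[0.9999, -0.0109, -0.0069, 0.4934], [0.0011, 0.6057, -0.7957, -0.9412], [0.0129, 0.7956, 0.6057, 0.663], [0.0, 0.0, 0.0, 1.0]]}
top {'mtx': [[446.6611, 0.0, 278.1837], [0.0, 446.6611, 212.459], [0.0, 0.0, 1.0]], 'extrinsics': [[-0.0179, 0.9953, -0.0954, 0.42], [-0.9998, -0.0181, -0.0015, -0.1318], [-0.0032, 0.0954, 0.9954, 0.9342], [0.0, 0.0, 0.0, 1.0]]}
0.1 [ 2.03477275e-01  9.79079539e-01 -4.93198213e-04 -1.08496377e-04]
```

View pics/side1.png

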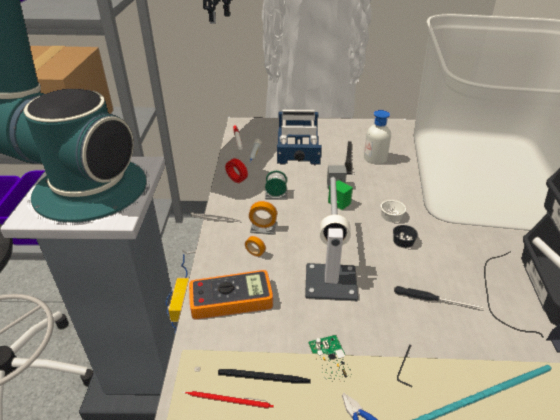

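View pics/top1.png

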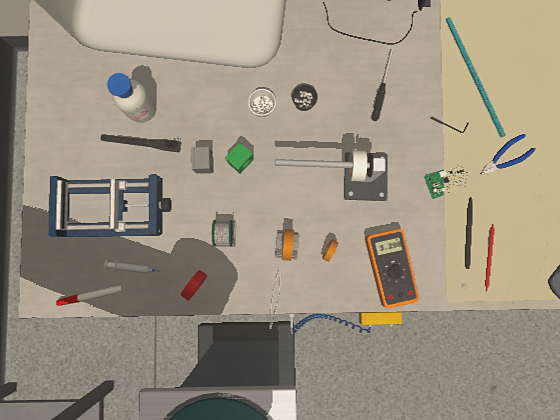

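Top view, with +y left and +x up. Tape candidates: large amber ring in a grey rest (287,245), small amber ring (330,249), red ring (194,286), and the green solder spool (223,234). Cap candidates: grey block (202,157) and green block (239,155). I choose the large amber ring and the grey block. The rod runs from (275,162) to (350,163). Next is one close crop to check the choice and measure.

```bash
cat > h.py <<'E'
from workcell import bot
import numpy as np, cv2
def px2w(cam,uv,z,p=None):
    p=p or bot.camera_params(cam); K=np.array(p["mtx"]); T=np.array(p["extrinsics"])
    d=np.linalg.solve(K,[uv[0],uv[1],1.]); d=T[:3,:3]@(d*[1,-1,-1]); o=T[:3,3]
    return o+d*(z-o[2])/d[2]
def w2px(cam,P,p=None):
    p=p or bot.camera_params(cam); K=np.array(p["mtx"]); T=np.array(p["extrinsics"])
    c=T[:3,:3].T@(np.array(P)-T[:3,3]); c=K@(c*[1,-1,-1]); return c[:2]/c[2]
E
python3 - <<'E'
from h import *
im=cv2.imread("pics/top1.png"); s=cv2.imread("pics/side1.png")
cv2.imwrite("pics/crop1.png",np.vstack([cv2.resize(im[135:270,185:385],None,fx=4,fy=4,interpolation=cv2.INTER_CUBIC)]))
for n,uv,z in [("rod tip",(275,162.5),.12),("rod in",(350,163),.12),("tape",(287,245),.06),("cap",(202,156),.05)]: print(n,px2w("top",uv,z).round(4))
E
```

```text
rod tip [ 0.5911 -0.1264  0.12  ]
rod in [ 0.5875 -0.2651  0.12  ]
tape [ 0.4397 -0.1466  0.06  ]
cap [0.6218 0.0209 0.05  ]
```

View pics/crop1.png

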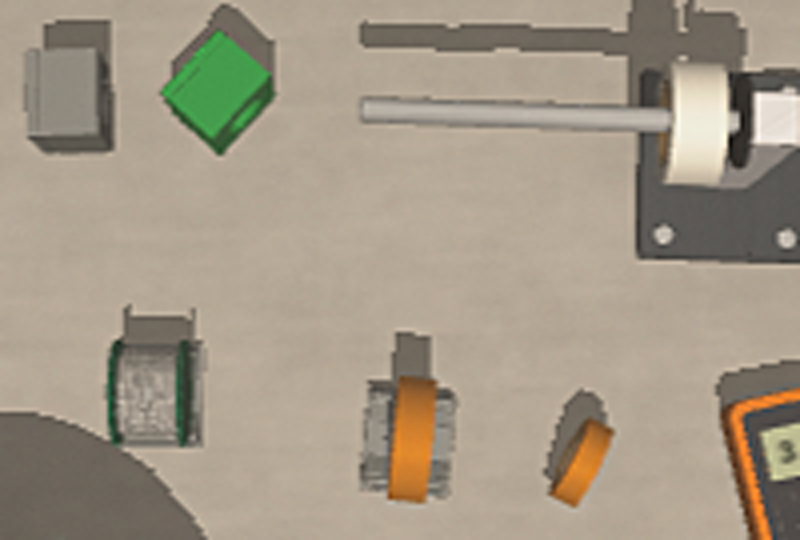

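The crop shows the choice is right: amber ring upright in its rest (412,440), grey block with its disc side on the left (68,93), and the rod tip at (361,110). Next I refine the measurements, cross-check the rod tip in the side view, and pick up the tape.

```bash
cat >> h.py <<'E'
from scipy.spatial.transform import Rotation as R
def down(a): # tool y at world angle a, z down
    y=np.array([np.cos(a),np.sin(a),0]); z=np.array([0,0,-1.]); x=np.cross(y,z)
    return R.from_matrix(np.c_[x,y,z]).as_quat()
E
python3 - <<'E'
from h import *
C=lambda u,v:(185+(u-1.5)/4,135+(v-1.5)/4)
t=px2w("top",C(361,110),.12); i=px2w("top",C(668,119),.12)
d=(t-i)/np.linalg.norm(t-i); print("rod",t.round(4),"dir",d.round(4),"yaw off",np.arctan2(-d[0],d[1]))
print("side px of tip/inner",w2px("side",t),w2px("side",i))
a=px2w("top",C(416,378),.038);b=px2w("top",C(407,501),.038);print("tape ends",a,b,(a+b)/2,"diam",np.linalg.norm(a-b),np.arctan2((a-b)[1],(a-b)[0]))
print("tape top",px2w("top",C(412,440),.069))
for q in [(37,50),(97,47),(102,137),(38,137)]: print("cap",px2w("top",C(*q),.05))
s=cv2.imread("pics/side1.png")
cv2.imwrite("pics/crop2.png",cv2.resize(s[140:265,230:375],None,fx=4.8,fy=4.8,interpolation=cv2.INTER_CUBIC))
E
```

```text
rod [ 0.5918 -0.1262  0.12  ] dir [0.0483 0.9988 0.    ] yaw off -0.04832932709911018
side px of tip/inner [332.35030347 177.98260762] [334.26555633 219.57055087]
tape ends [ 0.47191727 -0.15085022  0.038     ] [ 0.41059528 -0.14512602  0.038     ] [ 0.44125627 -0.14798812  0.038     ] diam 0.061588577823331936 -0.09307691601373981
tape top [ 0.44017846 -0.14765617  0.069     ]
cap [0.6403037  0.03725026 0.05      ]
cap [0.64128043 0.00696244 0.05      ]
cap [0.5951781  0.00459312 0.05      ]
cap [0.59577353 0.03674246 0.05      ]
```

View pics/crop2.png

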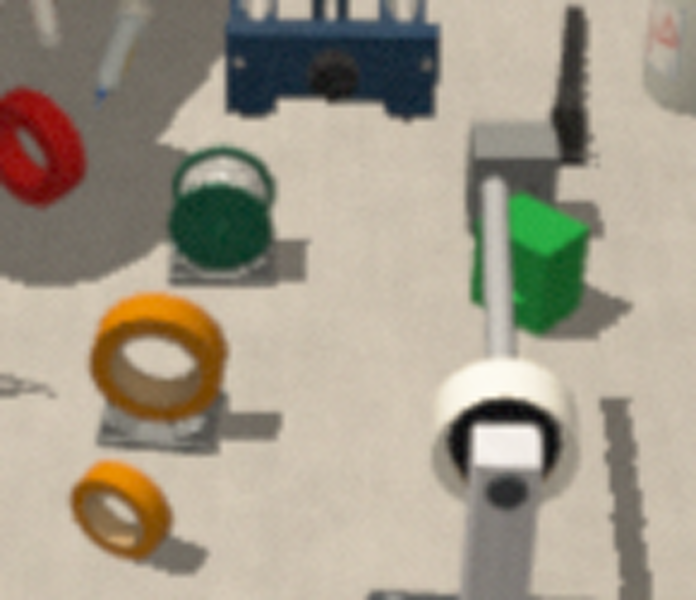

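The rod tip in the side view is at about (332.9,177.5) against a predicted (332.4,178.0), so the calibration is consistent. The amber ring in the rest is visible, clearly larger than the loose one. Now I grasp it.

```bash
cat >> h.py <<'E'
tip=np.array([.5918,-.1262,.12]); d=np.array([.0483,.9988,0]); O=tip-.19*d; O[2]=0
RY=-.0483; nx=np.array([d[1],-d[0],0])
def stand(x,y,z): return O+nx*x+d*y+np.array([0,0,z])
def snap(cam,name): cv2.imwrite(f"pics/{name}.png",bot.read_camera(cam))
def st():
    s=bot.read_state(); print(round(s["clock"],2),np.round(s["tool_pos"],4),"gap",round(s["finger_gap"],4),"gf",np.round(s["gripper_force"],1),"F",np.round(s["contact_force"],1))
E
python3 - <<'E'
from h import *
q=down(-.093)
bot.movep([.441,-.148,.14],q); 
print(bot.move_linear([.441,-.148,.012],speed=.12,contact_N=15)); st()
bot.command_gripper(.0,40); st()
bot.move_linear([.441,-.148,.23],speed=.2); st()
snap("side","g1")
s=cv2.imread("pics/g1.png"); cv2.imwrite("pics/g1c.png",cv2.resize(s[90:290,180:380],None,fx=2.5,fy=2.5))
E
```

```text
False
4.11 [ 0.4414 -0.1482  0.0127] gap 0.0853 gf 0.0 F [ 0.2 -0.1 -0.5]
4.47 [ 0.4409 -0.1482  0.0128] gap 0.0601 gf 41.3 F [-6.3  1.3 10.4]
5.71 [ 0.4407 -0.1479  0.2287] gap 0.0605 gf 43.3 F [ 1.1  0.9 -0.8]
```

View pics/g1c.png

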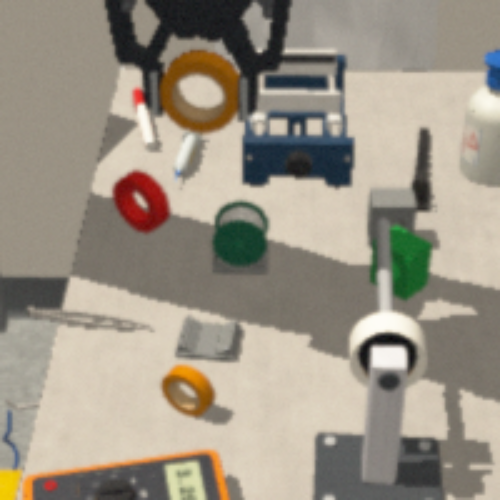

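The tape is held upright between the fingers (ring centre about (200,92) in the crop) and the rest is empty. Now I thread it.

```bash
python3 - <<'E'
from h import *
for h in (.02,.025,.03,.035): print(h,w2px("side",[.4407,-.148,.2287+h]).round(1),"seen 260,126.8")
q=down(RY); off=.025
tcp=lambda y,dz=0: stand(0,y,.12-off+dz)
bot.movep(tcp(.25,.1),q)
bot.move_linear(tcp(.25,-.002),speed=.2); st()
print(bot.move_linear(tcp(.19,-.002),speed=.15,contact_N=8)); st()
snap("side","g2")
s=cv2.imread("pics/g2.png"); cv2.imwrite("pics/g2c.png",cv2.resize(s[100:260,260:420],None,fx=3,fy=3))
E
```

```text
0.02 [259.7 127.9] seen 260,126.8
0.025 [259.7 125.6] seen 260,126.8
0.03 [259.6 123.2] seen 260,126.8
0.035 [259.5 120.8] seen 260,126.8
7.16 [ 0.595  -0.0667  0.0945] gap 0.0608 gf 43.3 F [ 0.1 -0.4 -0.3]
False
7.71 [ 0.592  -0.1262  0.0936] gap 0.0603 gf 43.3 F [-0.5  0.1 -0.7]
```

View pics/g2c.png

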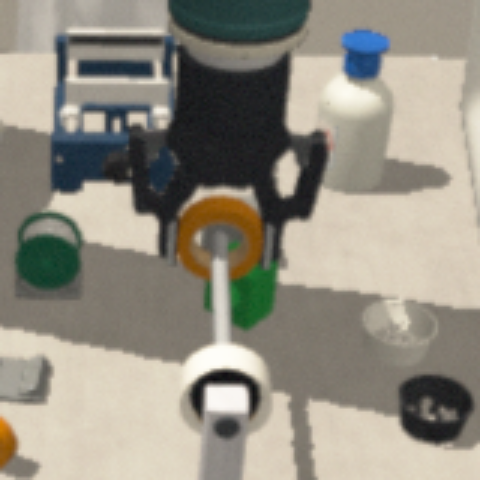

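The rod enters the ring's hole centrally at crop (221,237). I push the ring on, lower it, release, then fetch the cap.

```bash
python3 - <<'E'
from h import *
off=.025
tcp=lambda y,dz=0: stand(0,y,.12-off+dz)
print(bot.move_linear(tcp(.095,-.002),speed=.12,contact_N=10)); st()
print(bot.move_linear(tcp(.095,-.014),speed=.04,contact_N=4)); st()
bot.command_gripper(.085); st()
bot.move_linear(tcp(.095,.12),speed=.2)
p=[.618,.0225]; q=down(RY+.03)
bot.movep([*p,.16],q); st()
snap("side","g3"); snap("wrist","w3")
s=cv2.imread("pics/g3.png"); w=cv2.imread("pics/w3.png")
cv2.imwrite("pics/g3c.png",np.hstack([cv2.resize(s[150:290,280:400],None,fx=2.8,fy=2.8),cv2.resize(w,None,fx=.75*.9333*4/3/ .9333*.9,fy=392/420)]))
P=bot.camera_params("wrist"); print([w2px("wrist",[.618+a,.0225+b,.05],P).round(0).tolist() for a in(-.022,.022) for b in(-.018,.018)])
E
```

```text
False
8.7 [ 0.5872 -0.2206  0.0929] gap 0.061 gf 43.3 F [ 0.4  0.1 -0.3]
True
9.05 [ 0.5873 -0.2206  0.0807] gap 0.0602 gf 43.9 F [-1.9  0.2  5.8]
9.43 [ 0.5869 -0.2207  0.0801] gap 0.0846 gf 0.0 F [0.3 0.2 0.3]
11.24 [0.6181 0.0216 0.1601] gap 0.0851 gf 0.0 F [-0.1 -0.6 -0. ]
[[252.0, 233.0], [250.0, 187.0], [310.0, 232.0], [311.0, 186.0]]
```

View pics/g3c.png

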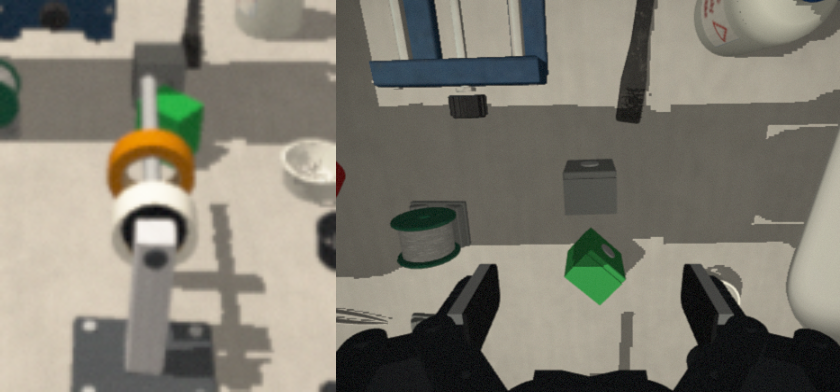

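The tape hangs on the rod in front of the labels. The wrist view shows the cap under the gripper at composite (590,193), which matches my estimate to about 2 mm. Now I grasp the cap and bring it to the rod tip.

```bash
python3 - <<'E'
from h import *
p=[.618,.0235]
bot.movep([*p,.12],down(0))
print(bot.move_linear([*p,.010],speed=.12,contact_N=15)); st()
bot.command_gripper(0,50); st()
z0=bot.read_state()["tool_pos"][2]
bot.move_linear([*p,.15],speed=.2); st()
t=lambda y,u: stand(0,y,u+z0)   # u = underside height
bot.movep(t(.26,.13),down(RY))
bot.move_linear(t(.26,.092),speed=.1)
bot.move_linear(t(.214,.092),speed=.1); st()
snap("side","g4"); snap("top","t4")
s=cv2.imread("pics/g4.png"); w=cv2.imread("pics/t4.png")
cv2.imwrite("pics/g4c.png",np.hstack([cv2.resize(s[120:260,280:400],(400,466)),cv2.resize(w[110:220,190:285],(400,466))]))
E
```

```text
False
12.69 [0.6185 0.0235 0.0109] gap 0.085 gf 0.0 F [-0.9 -0.1  0.2]
13.15 [0.6183 0.0235 0.0106] gap 0.0434 gf 51.3 F [-0.4  0.3  6.2]
14.0 [0.6174 0.0235 0.1484] gap 0.0436 gf 50.8 F [ 0.8  0.3 -0.8]
15.57 [ 0.5929 -0.1025  0.1026] gap 0.0436 gf 50.8 F [-0.6 -0.1 -0.8]
```

View pics/g4c.png

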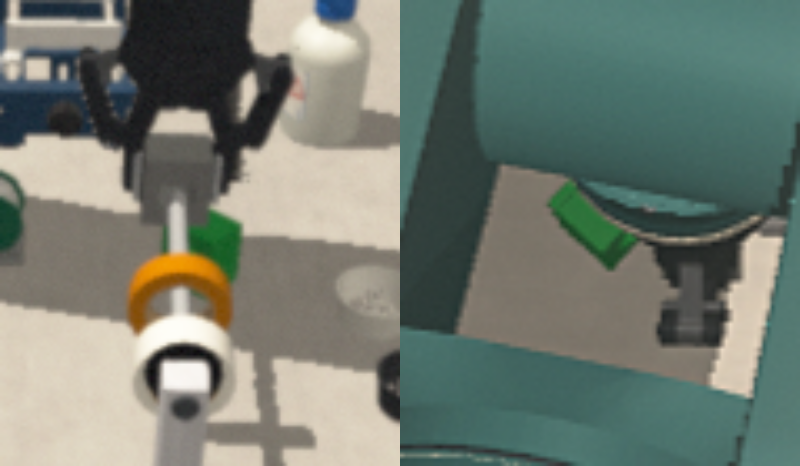

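The left half shows the cap held at the rod tip (177,192); the top view is hidden by the arm. I need the bore position on the face, so I print grey levels around it.

```bash
python3 - <<'E'
from h import *
s=cv2.cvtColor(cv2.imread("pics/g4.png"),cv2.COLOR_BGR2GRAY)
print(w2px("side",tip),"bore ctr",w2px("side",stand(0,.196,.117)),"face corners",[w2px("side",stand(a,.196,b)).round(1).tolist() for a in(-.022,.022) for b in (.092,.142)])
for r in range(158,192): print(r,*s[r,316:350])
E
```

```text
[332.36989992 177.9938513 ] bore ctr [332.20129467 177.60831352] face corners [[321.4, 186.7], [322.7, 167.4], [341.5, 187.5], [343.4, 168.2]]
158 32 32 36 26 31 29 30 36 62 127 191 202 204 206 206 208 205 208 209 206 206 204 206 206 208 205 182 97 38 26 29 28 25 31
159 33 27 30 32 34 35 24 37 84 151 180 182 184 186 186 187 186 188 190 188 190 191 193 192 188 188 178 134 52 30 27 29 31 34
160 31 27 29 29 28 28 27 42 75 106 119 116 116 117 127 128 127 126 128 128 127 129 141 143 144 144 154 161 72 34 34 31 33 36
161 29 32 29 25 32 34 33 59 84 95 99 97 97 99 98 102 103 98 101 99 99 96 102 104 100 103 113 127 79 35 34 31 33 31
162 34 34 32 31 31 30 40 64 96 95 96 98 94 97 98 95 96 95 96 97 96 98 96 97 95 96 96 95 77 40 31 31 31 34
163 51 36 23 36 31 25 43 71 92 97 95 98 93 97 95 94 93 92 94 96 93 94 97 93 95 96 93 75 46 32 27 30 31 36
164 111 50 32 27 38 33 45 70 90 97 96 94 96 93 93 95 97 96 95 93 98 94 94 94 95 93 92 71 35 25 32 33 31 30
165 170 70 30 32 41 61 73 70 91 96 98 96 95 96 93 91 93 95 96 92 98 96 96 93 95 94 90 74 39 42 32 33 33 28
166 181 75 32 43 68 96 98 77 91 92 95 94 9
[... 2310 characters left out ...]
4 82 83 79 91 130 187 207 207 191 154 94 83 78 80 81 80 81 77 77 75 78 77 87 100
187 117 118 123 121 119 117 105 100 99 99 95 92 91 86 126 188 208 207 189 155 97 82 84 82 83 83 77 79 80 80 77 78 78 75
188 120 120 121 121 120 120 118 115 115 118 117 116 106 83 120 187 208 209 191 155 98 79 81 81 79 80 79 75 81 79 77 77 77 74
189 118 118 119 119 119 120 118 119 117 118 118 115 108 78 121 184 207 208 193 154 97 73 74 73 77 78 78 79 77 76 76 80 77 75
190 120 122 121 118 120 119 118 119 120 118 116 115 105 77 118 184 206 209 195 157 92 68 69 76 72 75 77 78 78 78 78 76 71 66
191 118 120 119 118 119 120 119 119 120 119 118 116 104 78 115 185 208 209 193 158 94 61 64 65 63 76 75 76 75 77 72 69 69 70
```

Inside the face (rows 168–186, columns 322–343), a circle spans about columns 327–338 around row 178. It is lit on the left and dark on the right, which is the bore, centred on the rod tip. I insert gently.

```bash
python3 - <<'E'
from h import *
z0=.0106
t=lambda y,u: stand(0,y,u+z0)
c=bot.move_linear(t(.196,.092),speed=.03,contact_N=5); print(c); st()
if not c:
    c=bot.move_linear(t(.182,.092),speed=.03,contact_N=5); print(c); st()
s=bot.read_state()["tool_pos"]; print("stand y",(np.array(s)-O)@d)
snap("side","g5")
E
```

```text
False
16.42 [ 0.5921 -0.1202  0.1026] gap 0.0433 gf 50.8 F [-0.2 -0.3 -0.6]
False
17.03 [ 0.5914 -0.1343  0.1026] gap 0.0433 gf 50.8 F [ 0.3  0.6 -1.4]
stand y 0.1818826358977718
```

No contact, and the cap is 26 mm on. I lower it until the bore rests on the rod, release, retreat and look.

```bash
python3 - <<'E'
from h import *
z0=.0106
t=lambda y,u: stand(0,y,u+z0)
print(bot.move_linear(t(.182,.083),speed=.02,contact_N=3)); st()
bot.command_gripper(.085); st()
x=np.array(bot.read_state()["tool_pos"]); bot.move_linear(x+[0,0,.15],speed=.15)
bot.move_linear(x+[0,.2,.16],speed=.3); bot.wait(.5); st()
snap("side","g6"); snap("top","t6")
s=cv2.imread("pics/g6.png"); w=cv2.imread("pics/t6.png")
cv2.imwrite("pics/g6c.png",np.hstack([cv2.resize(s[140:260,280:400],(400,400)),cv2.resize(w[110:210,250:350],(400,400))]))
E
```

```text
True
17.41 [ 0.5916 -0.1341  0.0985] gap 0.0431 gf 51.3 F [-0.9 -0.5  4.3]
17.9 [ 0.5912 -0.1341  0.0978] gap 0.0849 gf 0.0 F [-0.  -0.1  0.5]
20.37 [0.5913 0.0656 0.2578] gap 0.0847 gf 0.0 F [ 0.  -0.1 -0.1]
```

View pics/g6c.png

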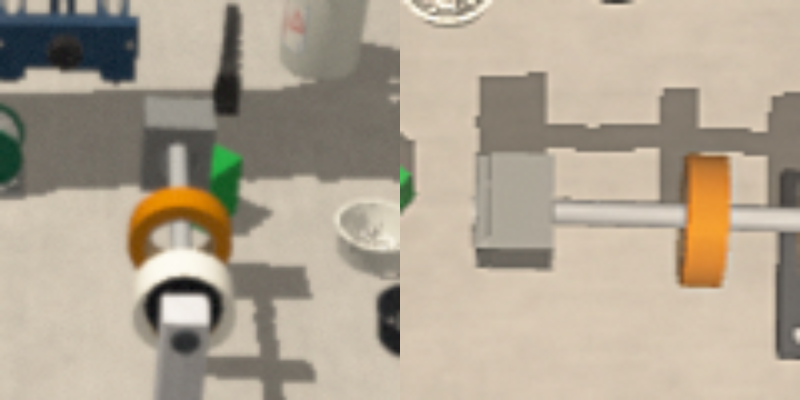

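The cap hangs level over the rod end (top crop, columns 476–551, which puts its stand y at about 0.184). The tape hangs at (705,220), between the cap and the labels, and the gripper is clear. I hand in the job.

```bash
python3 -c "
from workcell import bot
print(bot.hand_in())"
```

```text
the job is handed in; nothing more can be done
None
```

I handed the job in at about 20 s on the robot clock, with the labels innermost, the tape next and the end cap about 24 mm onto the rod's free end; both parts are released and the gripper is clear. The hand-in returned no verdict.

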